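Unlock the child-locked hob with its two-key chord and switch it on

ROBOT

A 7-joint arm with a two-finger parallel gripper is mounted at the origin on a cart in front of the work surface, level with it; the furniture and walls round the work are solid. World frame = base frame: x ahead of the robot, y to its left, z up, the work surface at z = 0. Lengths are in mm, angles in rad, forces in N, time in s.
With the tool pointing down it reaches from about 350 to 900 mm from the base axis. Payload 7.2 kg.
Tool frame: the origin (TCP) lies midway between the tips of the shut fingers; the grasp point (between the pads) lies 19 mm behind it; z points along the fingers, y is the line along which they close (so a half turn about z gives the same grasp; the last joint's range is limited). The gripper opens to 85 mm and grips with 20 to 120 N. Pads are 22 mm wide; open, the fingers measure 114 mm over their backs; the gripper's body (76 mm by 85 mm) begins 54 mm behind the grasp point. The pads swing forward as they close: fully open they stand 13 mm farther back than shut.
Start: joints at [-1.36, 0.411, -0.013, 1.596, 0.006, 1.134, -0.082], TCP at [172.011, 600.867, 231.297] pointing down, gripper open.
Joint ranges: [-2.95, 2.95], [-0.29, 1.99], [-1.47, 1.44], [0.14, 2.54], [-1.03, 4.17], [0.13, 1.85], [-2.86, 2.86]. Speed limits (rad/s): [2.39, 2.39, 3.01, 3.01, 3.14, 3.14, 3.14].

INTERFACE

Orientations are given as a rotation vector (axis times angle).
In Python, from rig import * gives the robot as it stands.
- The arm moves only by the shell command python3 -m inch 'ROWS' [OPENING]. ROWS is JSON, a list of rows, each a list of 2 entries, a list of its own where there are three numbers: the shift along the tool's x, y, z as a fraction of full scale, then the turn, a rotation vector about the tool's x, y, z as a fraction of full scale. A call has 1 to 12 rows; each row shifts and turns the commanded pose from where the row before left it, along the tool's axes as they then stand; what a row does not reach is not made up. Full scale, the value 1, is 1 m for a shift and 10 degrees for a turn. A row lasts 1/8 s, in which the tool goes at most 62.5 mm and 10.7 degrees, less where a joint would pass 70% of its speed; a pose out of reach is approached as far as the arm can. A call with a number of a shift or a turn outside -1 to 1 is refused whole. A call with a gripper value outside its range is refused whole. OPENING is the closure, from -1 (fully open) to 1 (shut), so that 0 is half open, set as the call begins (- or left out, the last holds). The fingers move at their own pace and stop on an object; the grip force is fixed at half the most. Time passes only in rows, so rows that do not move let the fingers close. It gives the time, the measured TCP pose, the force, the opening and the grip force at its end, in the units of the state.
- get_state(): the state, without advancing time (a new reading comes with each control period).
- read_camera(name): name is "scene" or "side" or "wrist"; returns a dict with "pixels" (400x640x3 uint8, red, green, blue), "intrinsics" (3x3 intrinsics, pixels), "rvec" (rotation vector, rad) and "tvec" (3), from world to camera coordinates, as OpenCV has them. Camera axes: x right, y down, z forward; pixel columns grow to the right and rows downward; lengths in mm; the calibration is good to about 2 mm. The wrist camera is an equidistant fisheye: a pixel r from the principal point sees the ray r / f radians off the axis. A picture is of the moment at which its call begins. There is no depth.
- sign_off(): hands the job in; it is judged then, once.
The state is a dict: "clock": time; "joint_positions": joint angles; "joint_vel": joint speeds; "tau": joint torques, N m; "position": TCP position; "orientation": TCP orientation; "ft_force": force on the tool from outside, world axes, zero at the start; "torque": the same for the moment, N m; "grip_width": finger opening in mm; "gripper_force": force on a finger pad.
Only numpy, scipy, OpenCV 4.12 (cv2) and the standard library are available. Lean on these libraries where they do the work, as an engineer would, in place of code of your own. Each camera call takes 0.05 s, during which the arm holds its last target. There are 200 camera calls.

TASK

The hob's child lock is on: press its two matching round keys fully down together, one with each fingertip, and hold both down for two full seconds without a break; then let both come up again. Then switch the hob on by pressing its square key fully down for a moment, and finish clear with every key up. Never press one round key alone or the long bar key at all, only press (grasp and lift nothing), and leave the pan and all the other kitchen things where they stand.

Things in the scene. Friction and masses are not known exactly. Their poses are not given: they have to be found in the camera images.
- hob: portable induction hob, fixed, 280 mm deep (x) by 300 wide (y) by 58 high, flat black top. Origin at the centre of its underside; x points to its back, z up. On its front strip, 102 mm in front of the origin, lie three key groups in a row along y, 92 mm apart: round pair, square key, bar key, in an order that varies. Steel frames 2 mm high; all key tops 69 mm above the worktop when up, moving straight down.
- pair_unit: the steel frame round the two round keys, fixed on the hob top (90 mm long along its y, 34 mm wide). Origin midway between the two keys, on the hob top, 58 mm above the worktop; its y runs along the row of keys, from the right-hand to the left-hand key; z up.
- left_key_top (a point): centre of the top face of the left-hand (+y) round key, 24 mm diameter, 11 mm above the hob top when up; moves with the key. It lies 56 mm from the other round key (32 mm between their near edges, 80 mm over their far edges), so fingers opened to about 42 to 48 mm set one tip on each.
- right_key_top (a point): centre of the top face of the right-hand (-y) round key, otherwise the same as the left-hand one.
- left_key (a joint): left-hand round key's travel. Reads 0 when up, 0.006 (m) when fully down; springs back by itself, 1 N to start it moving and 2.3 N to hold it fully down.
- right_key (a joint): right-hand round key's travel. Reads 0 when up, 0.006 (m) when fully down; springs back by itself, 1 N to start it moving and 2.3 N to hold it fully down.
- power_unit: the 34 mm square steel frame of the square on/off key, fixed on the hob top. Origin at its centre, on the hob top; axes parallel to the hob's.
- power_key_top (a point): centre of the top face of the square on/off key, 24 by 24 mm, 11 mm above the hob top when up; moves with the key. The nearest other key's centre is at least 64 mm away; shut fingers press it alone.
- power_key (a joint): square key's travel. Reads 0 when up, 0.006 (m) when fully down; springs back by itself, 1 N to start it moving and 2.3 N to hold it fully down.
- bar_key_top (a point): centre of the top face of the long round-ended bar key, 12 mm by 38 mm (long along the row), 11 mm above the hob top. Not to be pressed.
- bar_key (a joint): bar key's travel. Reads 0 when up, 0.006 (m) when fully down; springs back by itself, 1 N to start it moving and 2.3 N to hold it fully down.
- casserole: metal casserole on the hob's ring, 179 mm by 240 mm over its two handles (handles to left and right), 74 mm high, so its rim is 132 mm above the worktop. Origin at the centre of its underside, about 147 mm behind the row of keys; its nearest wall is about 55 mm behind the key centres. To be left alone.
- salt: salt shaker, 44 mm diameter, 90 mm high, on the rear left corner of the hob. Origin at the centre of its underside. To be left alone.
- tin_small: small food tin, 57 mm diameter, 72 mm high, along the front edge of the worktop. Origin at the centre of its underside. To be left alone.
- garlic: garlic bulb, 60 mm, along the front edge of the worktop. Origin under its centre. To be left alone.
- spice_a: spice jar, 45 mm diameter, 106 mm high, along the front edge of the worktop. Origin at the centre of its underside. To be left alone.
- spice_d: spice jar, 44 mm diameter, 109 mm high, in front of the sink at the right. Origin at the centre of its underside. To be left alone.
- opener: can opener, 174 mm long, 20 mm high, lying in front of the sink at the right. Origin at the centre of its underside. To be left alone.

How it is judged:
By the outcome, as a careful person would: the job done as asked, in the order asked, and still so for the second after the job is handed in, with the robot touching nothing.
It also fails if it takes over 48 s, if anything falls off the work surface, if the arm or the gripper's body presses on something with over 40 N, if the wrist force passes 120 N, or if a joint passes its speed limit or range.

## Working session

There is one attempt and no reset: what is moved stays moved. The work goes in short steps, Python scripts to look and compute and a shell command to move; the robot and the scene stay as the last step left them, time stands still between calls to the robot, and variables do not carry over. Pictures are saved under pics/ and viewed, at most 10 in all, crops included, and the job is handed in when it is done.

```bash
mkdir -p pics
python3 - <<'E'
from rig import *
import cv2,numpy as np
s=get_state();print({k:np.round(s[k],3).tolist() for k in s})
for n in("scene","side"):
    c=read_camera(n);cv2.imwrite(f"pics/{n}0.png",c["pixels"][:,:,::-1]);print(n,c["intrinsics"],c["rvec"],c["tvec"])
E
```

```text
{'clock': 0.0, 'joint_positions': [-1.36, 0.412, -0.013, 1.597, 0.006, 1.134, -0.082], 'joint_vel': [0.001, 0.001, 0.001, 0.001, -0.0, 0.001, -0.0], 'tau': [-0.001, -60.062, 0.682, -29.941, 0.014, 0.01, -0.0], 'position': [171.878, 600.37, 230.424], 'orientation': [-0.436, -3.111, 0.003], 'ft_force': [0.179, 0.276, 0.004], 'torque': [-0.022, 0.07, 0.008], 'gripper_force': 0.0, 'grip_width': 85.421}
scene [[518.86074031   0.         322.15825564]
 [  0.         518.86074031 201.26603511]
 [  0.           0.           1.        ]] [ 1.85529585 -0.93239888  0.59624253] [-399.91093091  231.59671099 1278.70781244]
side [[507.70410145   0.         316.76312317]
 [  0.         507.70410145 198.90611637]
 [  0.           0.           1.        ]] [ 0.55112749  2.72814615 -1.08899795] [ 528.4765157   -62.05797026 1549.07948617]
```

View pics/scene0.png

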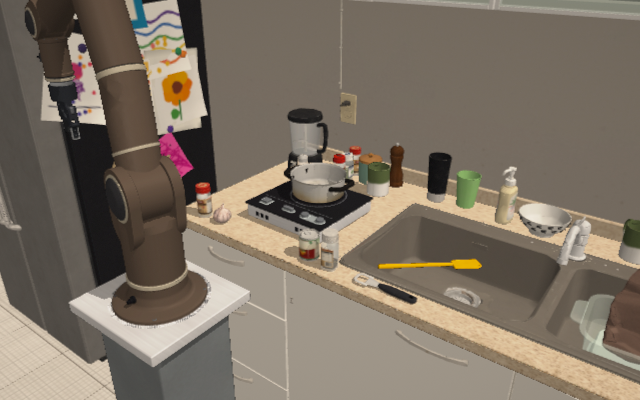

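View pics/side0.png

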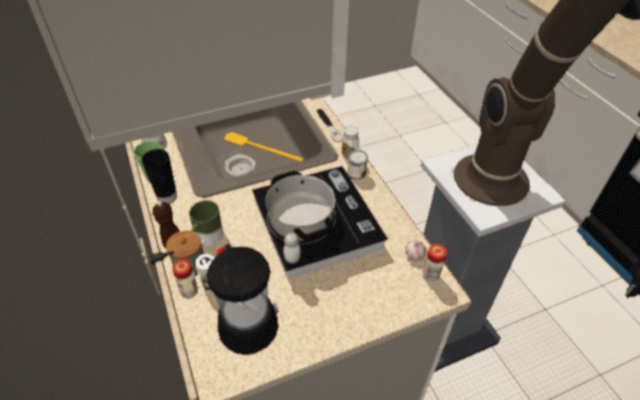

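The scene picture shows the hob at about (310,205), with its keys along the front strip. In the side picture the key groups are at about (340,180), (351,201) and (366,226). I'll enlarge both.

Run:
```python
import cv2,numpy as np
a=cv2.imread("pics/side0.png")[150:275,240:400];b=cv2.imread("pics/scene0.png")[160:250,230:390]
f=lambda i:cv2.resize(i,(800,int(i.shape[0]*5)),interpolation=cv2.INTER_CUBIC)
cv2.imwrite("pics/s1.png",f(a)[:600]);cv2.imwrite("pics/s2.png",f(b))
```

```text
(no output)
```

View pics/s1.png

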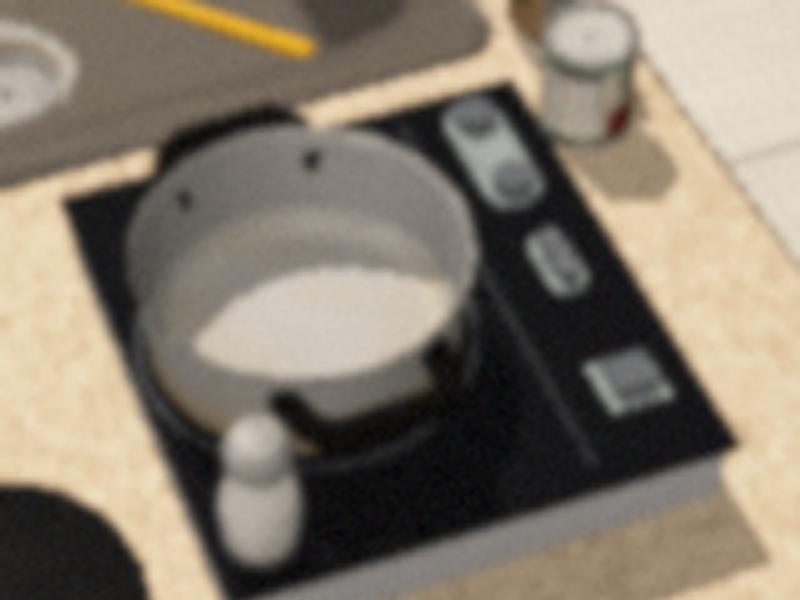

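View pics/s2.png

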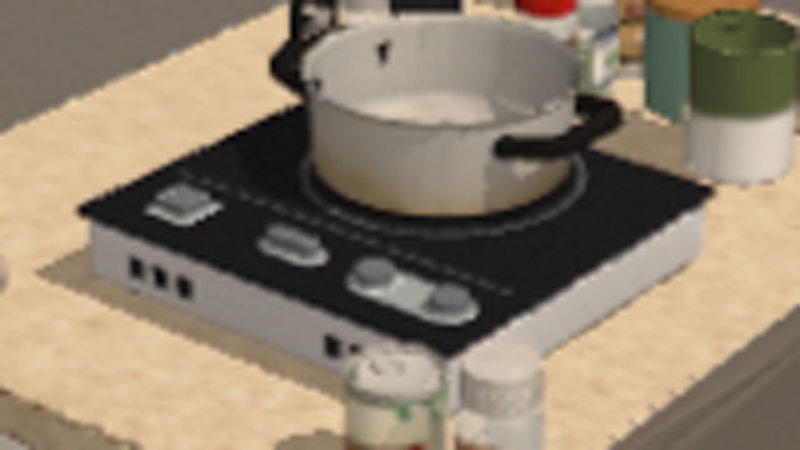

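The left-to-right order along the row (from +y) is square, bar, round pair. In the side crop the round keys are at (480,118) and (515,177), the square at (632,372) and the bar at (560,258). In the scene crop they are at (450,297), (376,270), (183,200) and (293,240).

```bash
cat > h.py <<'E'
import cv2,numpy as np
from scipy.spatial.transform import Rotation as R
def ray(c,px):
    K=np.array(c["intrinsics"]);M=R.from_rotvec(np.array(c["rvec"]).ravel()).as_matrix();t=np.array(c["tvec"]).ravel()
    return -M.T@t, M.T@np.linalg.inv(K)@[px[0],px[1],1]
def atz(c,px,z):
    o,d=ray(c,px);return (o+d*(z-o[2])/d[2])[:2]
E
python3 - <<'E'
from rig import *
from h import *
S={"side":(240,150,dict(R=(480,118),L=(515,177),P=(632,372),B=(560,258)),[(513,82),(735,443),(65,200),(230,600)]),
"scene":(230,160,dict(R=(450,297),L=(376,270),P=(183,200),B=(293,240)),[(445,355),(80,210),(713,190)])}
for n,(u,v,k,cs) in S.items():
    c=read_camera(n)
    for q in k: print(n,q,atz(c,(u+k[q][0]/5,v+k[q][1]/5),69).round(1))
    for q in cs: print(n,q,atz(c,(u+q[0]/5,v+q[1]/5),58).round(1))
s=get_state();print(R.from_rotvec(s["orientation"]).as_matrix().round(3))
E
```

```text
side R [ 456.8 -135.7]
side L [458.5 -84.3]
side P [463.1  70.3]
side B [462.3 -18.1]
side (513, 82) [ 420.9 -166.6]
side (735, 443) [430.9 125.9]
side (65, 200) [ 695.  -175.1]
side (230, 600) [705.8 117.7]
scene R [ 455.  -153.5]
scene L [455.8 -98.7]
scene P [457.7  54.6]
scene B [456.5 -34.9]
scene (445, 355) [ 414.1 -180.4]
scene (80, 210) [424.6 111.5]
scene (713, 190) [ 690.8 -188.1]
[[-0.961  0.275 -0.   ]
 [ 0.275  0.961 -0.001]
 [-0.    -0.001 -1.   ]]
```

Run:
```python
from rig import *
from h import *
a=read_camera("side");b=read_camera("scene")
for q,p,r in [("R",(480,118),(450,297)),("L",(515,177),(376,270)),("P",(632,372),(183,200)),("FL",(735,443),(80,210)),("BR",(65,200),(713,190))]:
    o1,d1=ray(a,(240+p[0]/5,150+p[1]/5));o2,d2=ray(b,(230+r[0]/5,160+r[1]/5))
    x=np.linalg.lstsq(np.c_[d1,-d2],o2-o1,rcond=None)[0];A=o1+d1*x[0];B=o2+d2*x[1];print(q,A.round(1),B.round(1))
print(o1,o2)
c=read_camera("wrist");cv2.imwrite("pics/w0.png",c["pixels"][:,:,::-1]);print(c["intrinsics"],c["rvec"],c["tvec"])
for n,c in(("side",a),("scene",b)):
  M=R.from_rotvec(c["rvec"]).as_matrix()
  for w in([0,0,0],get_state()["position"]):
    v=np.array(c["intrinsics"])@(M@np.array(w)+c["tvec"]);print(n,v[:2]/v[2])
```

```text
R [ 453.5 -142.3   62. ] [ 460.8 -149.3   65.2]
L [455.9 -89.4  63.4] [461.3 -94.5  65.4]
P [460.4  65.9  63. ] [465.2  61.5  64.1]
FL [428.2 122.2  52.5] [431.9 118.8  53. ]
BR [ 693.6 -181.    51.9] [ 697.1 -184.5   54.6]
[ 926.1882157   816.22761966 1076.44495251] [-613.29253067 -936.54339309  771.63346446]
[[309.70691629   0.         321.69257607]
 [  0.         309.70691629 202.61041774]
 [  0.           0.           1.        ]] [-2.28662696 -1.72273043 -0.28853148] [-625.20074012  -42.46971485  380.9424421 ]
side [489.9690154  178.56688503]
side [639.00967656 320.30608401]
scene [159.88656257 295.24093676]
scene [ 72.33782669 138.56098706]
```

```bash
python3 -m inch '[[[-0.036,-0.047,0],[0,0,0]],[[-0.036,-0.047,0],[0,0,0]],[[-0.036,-0.047,0],[0,0,0]],[[-0.036,-0.047,0],[0,0,0]],[[-0.036,-0.047,0],[0,0,0]],[[-0.036,-0.047,0],[0,0,0]],[[-0.036,-0.047,0],[0,0,0]],[[-0.036,-0.047,0],[0,0,0]],[[-0.036,-0.047,0],[0,0,0]],[[-0.036,-0.047,0],[0,0,0]],[[-0.036,-0.047,0],[0,0,0]],[[-0.036,-0.047,0],[0,0,0]]]' -0.06; python3 -m inch '[[[-0.036,-0.047,0],[0,0,0]],[[0,0,0.03],[0,0,-0.7]],[[0,0,0.03],[0,0,-0.7]],[[0,0,0],[0,0,0]],[[0,0,0],[0,0,0]]]'
python3 - <<'E'
from rig import *
from h import *
s=get_state();print(s["clock"],s["position"],s["grip_width"],s["ft_force"],R.from_rotvec(s["orientation"]).as_matrix().round(3))
for n in("wrist","side"):
    c=read_camera(n);cv2.imwrite(f"pics/{n}1.png",c["pixels"][:,:,::-1]);print(c["rvec"],c["tvec"])
E
```

```text
clock: 1.85
position: [432.7, -62.0, 231.8]
orientation: [0.436, 3.11, 0.001]
ft_force: [1.5, 0.5, 1.1]
grip_width: 45.4
gripper_force: 0.0
clock: 2.48
position: [454.3, -115.5, 172.2]
orientation: [0.058, 3.14, -0.0]
ft_force: [0.2, 0.8, -0.7]
grip_width: 45.4
gripper_force: 0.0
2.475 [ 454.30415847 -115.5207813   172.24985758] 45.37709162538111 [ 0.18681181  0.79718035 -0.70099622] [[-0.999  0.037  0.001]
 [ 0.037  0.999 -0.   ]
 [-0.001 -0.    -1.   ]]
[-2.0771103  -1.99989262 -0.33629042] [  97.97423337 -457.23758007  175.76945716]
[ 0.55112749  2.72814615 -1.08899795] [ 528.4765157   -62.05797026 1549.07948617]
```

View pics/wrist1.png

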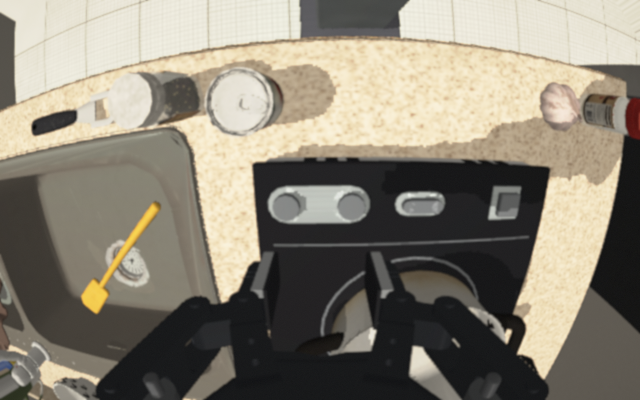

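The wrist picture shows the round key tops at about (288,207) and (352,207), the bar at (420,204), the square at (506,203), and the fingertips at (267,257) and (376,257).

```bash
cat >> h.py <<'E'
def fray(c,px):
    K=np.array(c["intrinsics"]);M=R.from_rotvec(np.array(c["rvec"]).ravel()).as_matrix();t=np.array(c["tvec"]).ravel()
    v=(np.array(px,float)-K[:2,2])/K[0,0];th=np.linalg.norm(v)
    return -M.T@t, M.T@np.r_[v/th*np.sin(th),np.cos(th)]
def fatz(c,px,z):
    o,d=fray(c,px);return (o+d*(z-o[2])/d[2])[:2]
def fproj(c,w):
    K=np.array(c["intrinsics"]);M=R.from_rotvec(np.array(c["rvec"]).ravel()).as_matrix();p=M@np.array(w)+np.array(c["tvec"]).ravel()
    r=np.hypot(p[0],p[1]);return K[:2,2]+K[0,0]*np.arctan2(r,p[2])*p[:2]/r
E
python3 - <<'E'
from rig import *
from h import *
c=read_camera("wrist");print(fray(c,(0,0))[0])
for q in[(288,207),(352,207),(420,204),(506,203)]:print(q,fatz(c,q,69).round(1))
for q in[(254,163),(548,168)]:print(q,fatz(c,q,58).round(1))
p=get_state()["position"]
for dy in(-23,23):
  for h in (0,5): print(fproj(c,p+[0,dy,h]).round(1))
i=cv2.imread("pics/wrist1.png")[150:290,230:430]
cv2.imwrite("pics/w1c.png",cv2.resize(i,(800,560),interpolation=cv2.INTER_CUBIC))
E
```

```text
[ 370.97563751 -112.21895817  315.56797858]
(288, 207) [ 459.3 -143.9]
(352, 207) [461.3 -89.5]
(420, 204) [460.9 -29.3]
(506, 203) [463.3  61.6]
(254, 163) [ 422.1 -172.1]
(548, 168) [430.9 120.6]
[278.6 264.1]
[277.5 268.9]
[364.5 261.3]
[365.7 266.1]
```

View pics/w1c.png

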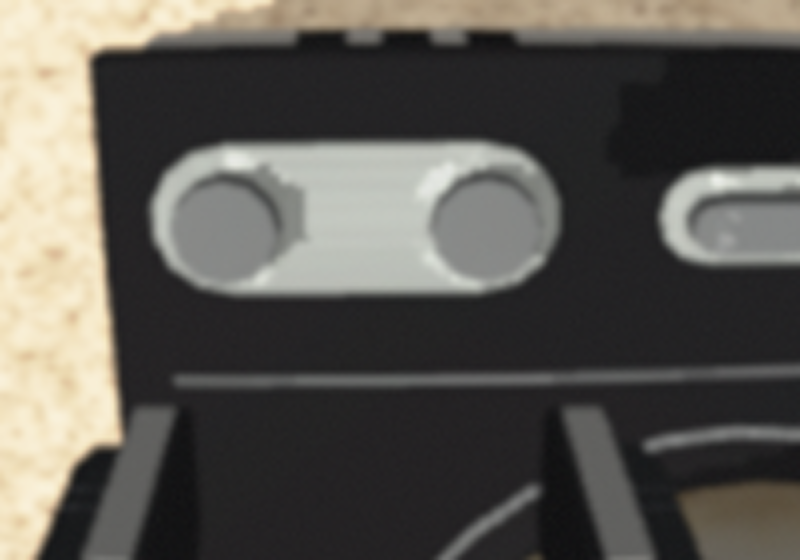

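The tips straddle the pair symmetrically, and the keys are about 6 mm farther ahead. I'll correct that, go down to just above them and look once more.

```bash
python3 -m inch '[[[-0.006,-0.002,0.03],[0,0,0]],[[0,0,0.03],[0,0,0]],[[0,0,0.022],[0,0,0]],[[0,0,0],[0,0,0]],[[0,0,0],[0,0,0]]]'
python3 - <<'E'
from rig import *
from h import *
s=get_state();p=s["position"];print(s["clock"],p,s["ft_force"])
c=read_camera("wrist");i=c["pixels"][:,:,::-1];cv2.imwrite("pics/w2.png",i)
cv2.imwrite("pics/w2c.png",cv2.resize(i[180:330,220:420],(800,600),interpolation=cv2.INTER_CUBIC))
for w in([459,-145.4,69],[461,-89.5,69]):print(fproj(c,w))
E
```

```text
clock: 3.25
position: [460.5, -117.7, 90.4]
orientation: [0.054, 3.14, -0.0]
ft_force: [1.0, 0.2, -0.5]
grip_width: 45.4
gripper_force: 0.0
3.25 [ 460.51709584 -117.65700983   90.39570011] [ 0.96879305  0.19234314 -0.50630711]
[274.89370211 244.03877249]
[368.47073026 244.04576851]
```

View pics/w2c.png

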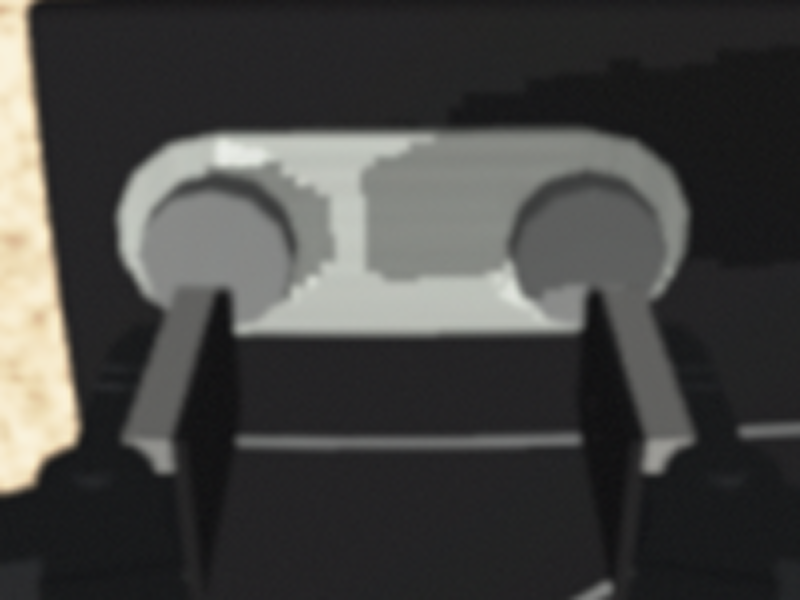

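Keys and tips line up with the prediction to about 1 mm. Now I'll press, watching the force.

```bash
python3 -m inch '[[[0,0,0.012],[0,0,0]],[[0,0,0.006],[0,0,0]],[[0,0,0],[0,0,0]]]';python3 -m inch '[[[0,0,0.005],[0,0,0]],[[0,0,0],[0,0,0]]]'
```

```text
clock: 3.68
position: [459.3, -117.5, 70.7]
orientation: [-0.054, -3.14, -0.0]
ft_force: [0.1, -0.3, -0.2]
grip_width: 45.4
gripper_force: 0.0
clock: 3.92
position: [459.9, -117.7, 66.1]
orientation: [0.054, 3.141, -0.0]
ft_force: [0.0, 0.5, 2.6]
grip_width: 45.2
gripper_force: 0.8
```

```bash
python3 -m inch '[[[0,0,0.005],[0,0,0]],[[0,0,0],[0,0,0]]]';python3 -m inch '[[[0,0,0.002],[0,0,0]],[[0,0,0],[0,0,0]]]'
```

```text
clock: 4.18
position: [460.0, -117.6, 61.2]
orientation: [0.054, 3.141, -0.0]
ft_force: [0.8, -0.8, 3.5]
grip_width: 45.2
gripper_force: 2.0
clock: 4.42
position: [460.0, -117.6, 60.6]
orientation: [0.055, 3.14, 0.002]
ft_force: [-5.7, 0.3, 22.8]
grip_width: 45.2
gripper_force: 11.7
```

Force jumped to 23 N, so the keys have bottomed. Adding a touch more, then holding and checking the sideways moment.

```bash
python3 -m inch '[[[0,0,0.001],[0,0,0]],[[0,0,0],[0,0,0]],[[0,0,0],[0,0,0]],[[0,0,0],[0,0,0]],[[0,0,0],[0,0,0]],[[0,0,0],[0,0,0]],[[0,0,0],[0,0,0]],[[0,0,0],[0,0,0]],[[0,0,0],[0,0,0]],[[0,0,0],[0,0,0]],[[0,0,0],[0,0,0]],[[0,0,0],[0,0,0]]]'
python3 - <<'E'
from rig import *
from h import *
s=get_state();print(s["clock"],s["position"],s["ft_force"],s["torque"])
i=read_camera("wrist")["pixels"][:,:,::-1]
cv2.imwrite("pics/w3c.png",cv2.resize(i[190:340,220:420],(800,600),interpolation=cv2.INTER_CUBIC))
E
```

```text
clock: 5.92
position: [460.1, -117.6, 60.4]
orientation: [0.055, 3.14, 0.003]
ft_force: [-9.3, 2.0, 36.3]
grip_width: 45.3
gripper_force: 18.3
5.925 [ 460.05596006 -117.64645893   60.40870894] [-9.3069952   2.0415141  36.25426184] [0.35896088 2.07649287 0.07534501]
```

View pics/w3c.png

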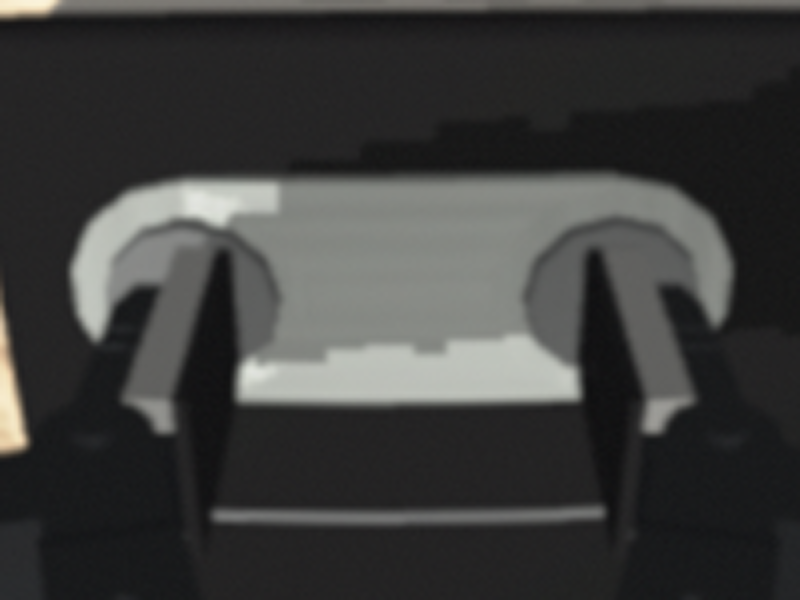

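The picture shows both round keys flush and equally deep, left tip at about (180,250) and right at (620,250) in the crop. I'll hold well past two seconds, then lift and move to the square key with the fingers shut.

```bash
python3 -m inch '[[[0,0,0],[0,0,0]],[[0,0,0],[0,0,0]],[[0,0,0],[0,0,0]],[[0,0,0],[0,0,0]],[[0,0,0],[0,0,0]],[[0,0,0],[0,0,0]],[[0,0,0],[0,0,0]],[[0,0,0],[0,0,0]],[[0,0,0],[0,0,0]],[[0,0,-0.03],[0,0,0]],[[0,0,-0.03],[0,0,0]],[[0,0,0],[0,0,0]]]'; python3 -m inch '[[[-0.001,0.06,0],[0,0,0]],[[-0.001,0.06,0],[0,0,0]],[[-0.001,0.06,0],[0,0,0]],[[0,0,0],[0,0,0]],[[0,0,0],[0,0,0]],[[0,0,0],[0,0,0]],[[0,0,0],[0,0,0]],[[0,0,0],[0,0,0]]]' 1
python3 - <<'E'
from rig import *
from h import *
s=get_state();print(s["clock"],s["position"],s["ft_force"])
c=read_camera("wrist");i=c["pixels"][:,:,::-1]
print(fproj(c,[465,65,69]))
cv2.imwrite("pics/w4c.png",cv2.resize(i[170:320,170:370],(800,600),interpolation=cv2.INTER_CUBIC))
E
```

```text
clock: 7.48
position: [460.8, -117.6, 119.8]
orientation: [0.054, 3.138, 0.001]
ft_force: [0.7, 0.3, -0.5]
grip_width: 45.4
gripper_force: 0.0
clock: 8.48
position: [469.0, 61.5, 118.3]
orientation: [0.056, 3.141, 0.0]
ft_force: [-1.4, -0.1, -0.4]
grip_width: -0.3
gripper_force: 0.0
8.475 [468.95213322  61.4932174  118.29949945] [-1.36696712 -0.07243403 -0.44618067]
[326.40130622 220.92850679]
```

View pics/w4c.png

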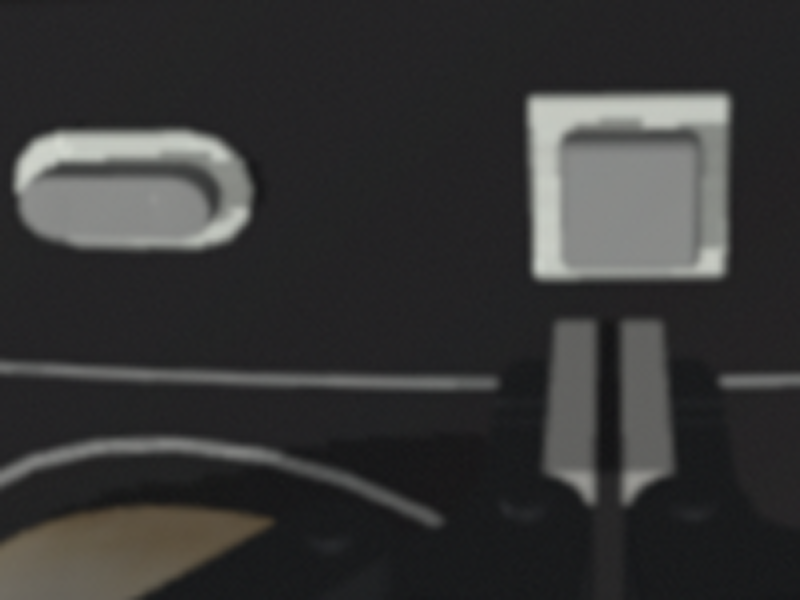

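The square key's centre is at crop (629,200), i.e. pixel (327,220), putting the key at about (465.5, 65.5). The bar key is well clear to the left.

```bash
python3 -m inch '[[[0.0035,0.004,0.02],[0,0,0]],[[0,0,0.022],[0,0,0]],[[0,0,0],[0,0,0]],[[0,0,0],[0,0,0]]]'; python3 -m inch '[[[0,0,0.006],[0,0,0]],[[0,0,0.005],[0,0,0]],[[0,0,0],[0,0,0]]]'
```

```text
clock: 9.02
position: [466.0, 66.2, 76.8]
orientation: [0.055, 3.141, 0.0]
ft_force: [0.4, -0.8, -0.3]
grip_width: -0.0
gripper_force: 0.0
clock: 9.4
position: [465.9, 66.5, 65.3]
orientation: [0.054, 3.141, 0.0]
ft_force: [1.7, 1.0, 1.6]
grip_width: -0.1
gripper_force: 0.8
```

```bash
python3 -m inch '[[[0,0,0.003],[0,0,0]],[[0,0,0.001],[0,0,0]],[[0,0,0],[0,0,0]],[[0,0,0],[0,0,0]]]'
```

```text
clock: 9.9
position: [466.0, 66.6, 62.7]
orientation: [0.054, 3.14, 0.002]
ft_force: [-4.5, -0.7, 23.3]
grip_width: -0.1
gripper_force: 11.7
```

The square key is bottomed at 23 N. A short hold, then lift clear and check.

```bash
python3 -m inch '[[[0,0,0],[0,0,0]],[[0,0,0],[0,0,0]],[[0,0,0],[0,0,0]],[[0,0,-0.03],[0,0,0]],[[0,0,-0.04],[0,0,0]],[[0,0,-0.04],[0,0,0]],[[0,0,-0.03],[0,0,0]],[[0,0,0],[0,0,0]],[[0,0,0],[0,0,0]],[[0,0,0],[0,0,0]]]'
python3 - <<'E'
from rig import *
from h import *
s=get_state();print(s["clock"],s["position"],s["ft_force"],np.abs(s["joint_vel"]).max())
i=read_camera("wrist")["pixels"][:,:,::-1];cv2.imwrite("pics/w5.png",i)
E
```

```text
clock: 11.15
position: [464.8, 66.2, 200.2]
orientation: [-0.054, -3.139, 0.001]
ft_force: [-0.8, 0.7, 0.7]
grip_width: -0.1
gripper_force: 0.0
11.15 [464.80646161  66.20379609 200.19825159] [-0.75204491  0.74048407  0.74817845] 0.0048401910984395904
```

View pics/w5.png

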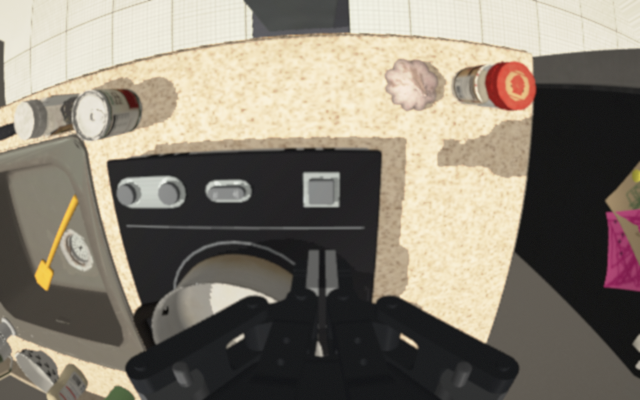

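The picture shows all the keys up (pair at (128,192) and (172,192), bar at (228,190), square at (321,190)), nothing disturbed, and the gripper clear.

```bash
python3 -c "
from rig import *
print(sign_off())"
```

```text
the job is handed in; nothing more can be done
None
```

I held both round keys fully down together for over 2 s and released them, then pressed the square key fully down for a moment. The arm finished clear at about 11 s, every key looked up and nothing looked disturbed in the last picture, and the job is handed in.

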